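# Scrape the brass offcuts off the filing plate

### The arm

A 7-joint arm with a two-finger parallel gripper is mounted at the origin on a cart in front of the work surface, level with it; the furniture and walls round the work are solid. World frame = base frame: x ahead of the robot, y to its left, z up, the work surface at z = 0. Lengths are in m, angles in rad, forces in N, time in s.
With the tool pointing down it reaches from about 0.425 to 0.925 m from the base axis. Payload 6.8 kg.
Tool frame: the origin (TCP) lies between the finger pads; the fingertips stand r.tcp_to_tips ahead of it and the grasp point (between the pads) lies 3 mm ahead of it (r.tcp_to_tips is the distance from the TCP to the fingertips, in m); z points along the fingers, y is the line along which they close (so a half turn about z gives the same grasp; the last joint's range is limited). The gripper opens to 85 mm and grips with 20 to 120 N. Pads are 22 mm wide; open, the fingers measure 114 mm over their backs; the gripper's body (76 mm by 85 mm) begins 54 mm behind the grasp point. The pads swing forward as they close: fully open they stand 13 mm farther back than shut.
Start: joints at [-0.108, 0.477, 0.022, 1.555, -0.011, 1.109, -0.083], TCP at [0.675, 0, 0.253] pointing down, gripper open.
Joint ranges: [-2.96, 2.96], [-0.34, 2.1], [-1.41, 1.46], [0.24, 2.44], [-1.37, 4.51], [0.17, 1.92], [-2.96, 2.96]. Speed limits (rad/s): [2.39, 2.39, 3.14, 3.14, 3.14, 3.14, 3.14].

### API

Orientations are given as a rotation vector (axis times angle).
In Python, from bench import r gives the robot as it stands. The module is installed in compiled form; this text tells all that it offers.
- The arm moves only by the tool step_arm, never from a script. Its argument "moves" is a list of rows, each an object of numbers: "rx", "ry", "rz": the turn, a rotation vector about the tool's x, y, z in degrees; "dx", "dy", "dz": the shift along the tool's x, y, z in mm; "gripper": the opening, from -1 (shut) to 1 (fully open). In form: [{"rx": .., "ry": .., "rz": .., "dx": .., "dy": .., "dz": .., "gripper": ..}, ...]. A call has 1 to 20 rows; each row shifts and turns the commanded pose from where the row before left it, along the tool's axes as they then stand; what a row does not reach is not made up. A row lasts 1/8 s, in which the tool goes at most 62.5 mm and 10.7 degrees, less where a joint would pass 70% of its speed; a pose out of reach is approached as far as the arm can. A call is refused whole if a number of a shift passes 62.5 or a number of a turn 10.7, either way. A call with a gripper value outside its range is refused whole. The fingers move at their own pace and stop on an object; "grip_force" is the grip in N (left out, the last holds). Time passes only in rows, so rows that do not move let the fingers close. It gives the time, the measured TCP pose, the force, the opening and the grip force at its end, in the units of the state.
- r.get_obs(): the state, without advancing time (a new reading comes with each control period).
- r.grab_frame(name): name is "scene" or "side" or "wrist"; returns the picture (384x512x3 uint8, blue, green, red); there is no depth.
- r.camera_info(name): a dict with "mtx" (3x3 intrinsics, pixels), "D" ([k1, k2, p1, p2, k3] as OpenCV has them; the pictures are not rectified), "rvec" (rotation vector, rad) and "tvec" (3), from world to camera coordinates, as OpenCV has them. Camera axes: x right, y down, z forward; pixel columns grow to the right and rows downward; lengths in m; the calibration is good to about 2 mm. A picture is of the moment at which its call begins: read the wrist's pose just before it. camera_info takes no time and is no camera call; for the wrist camera it gives the pose at the moment of the call.
- r.hand_in(): hands the job in; it is judged then, once.
The state is a dict: "clock": time; "joints": joint angles; "qvel": joint speeds; "tau": joint torques, N m; "tcp_pos": TCP position; "orientation": TCP orientation; "contact_force": force on the tool from outside, world axes, zero at the start; "moment": the same for the moment, N m; "grip_width": finger opening in m; "gripper_force": force on a finger pad.
Only numpy, scipy, OpenCV 4.12 (cv2) and the standard library are available. Lean on these libraries where they do the work, as an engineer would, in place of code of your own. Each camera call takes 0.05 s, during which the arm holds its last target. There are 200 camera calls.

### The job

Take the green scraper block by its grip rib and wipe both brass offcuts off the filing plate, away from the robot, into the blue catch tray at the plate's far end. Move the offcuts only with the scraper, never with the gripper itself. Then stand the scraper upright on its sole on the bare worktop and let go.

Things in the scene. Friction and masses are not known exactly. Their poses are not given: they have to be found in the camera images.
- plate: Fixed filing plate and tray. Origin: plate centre, at worktop level; x along the wipe to the tray, y across, z up. Aluminium plate x -90..90 mm, 136 wide, top at z 20. Dark rails along both sides, tops at z 32; 120 mm channel between them (y -60..60), ends open. Blue tray follows, no wall between: inside x 90..170, y -64..64, floor z 6; outer walls 4 thick, tops z 18.
- scraper: Loose green scraper block, 150 g, standing on its black sole left or right of the plate (a carton stands on the other side). Origin: centre of the underside; y along the scraping edge, x across, z up. Foot 30 (x) x 96 (y) mm, 17 high; upright grip rib on it 22 thick (x), 74 long (y), up to z 62: grip it across the 22 mm. Both sides alike.
- chip_1: Loose brass offcut, 18x12x8 mm, 15 g, lying on the plate in its right half (negative y of the plate). Origin: centre of its underside; x along its 18 mm, z up.
- chip_2: Loose brass offcut, 18x12x8 mm, 15 g, lying on the plate in its left half (positive y of the plate). Origin: centre of its underside; x along its 18 mm, z up.
Mind the look-alikes: they are no part of the job. There is more than one size of the scraper; the one meant has the size given above.

How it is judged:
By the outcome, as a careful person would: the job done as asked, in the order asked, and still so for the second after the job is handed in, with the robot touching nothing.
It also fails if it takes over 48 s, if anything falls off the work surface, if the arm or the gripper's body presses on something with over 40 N, if the wrist force passes 120 N, or if a joint passes its speed limit or range.

## Working session

There is one attempt and no reset: what is moved stays moved. The work goes in short steps, Python scripts to look and compute and a tool call to move; the robot and the scene stay as the last step left them, time stands still between calls to the robot, and variables do not carry over. Pictures are saved under pics/ and viewed, at most 12 in all, crops included, and the job is handed in when it is done.

Besides the shell and the picture viewer there is one more tool, called after "Request:" in YAML: its name, and indented under it one key for each argument. step_arm: Moves the arm, as the interface text tells. Its arguments: {"type":"object","properties":{"moves":{"type":"array","items":{"type":"object","properties":{"rx":{"type":"number"},"ry":{"type":"number"},"rz":{"type":"number"},"dx":{"type":"number"},"dy":{"type":"number"},"dz":{"type":"number"},"gripper":{"type":"number"}}}},"grip_force":{"type":"number"}},"required":["moves"]}

```bash
mkdir -p pics
python3 - <<'E'
from bench import r
import cv2,numpy as np
o=r.get_obs();print({k:np.round(v,3) for k,v in o.items()},r.tcp_to_tips)
for n in("scene","side","wrist"):
    cv2.imwrite(f"pics/{n}0.png",r.grab_frame(n));c=r.camera_info(n);print(n,c)
E
```

```text
{'clock': np.float64(0.0), 'joints': array([-0.108,  0.478,  0.022,  1.556, -0.011,  1.109, -0.083]), 'qvel': array([-0.   ,  0.   ,  0.   , -0.   , -0.   ,  0.001,  0.   ]), 'tau': array([-1.0000e-03, -5.9644e+01,  1.6080e+00, -2.8119e+01,  1.2000e-02,
        9.0000e-03,  0.0000e+00]), 'tcp_pos': array([ 0.674, -0.   ,  0.252]), 'orientation': array([-2.221e+00, -2.221e+00,  2.000e-03]), 'contact_force': array([-0.55 ,  0.928, -0.175]), 'moment': array([-0.039,  0.024,  0.061]), 'gripper_force': np.float64(0.0), 'grip_width': np.float64(0.085)} 0.022
scene {'mtx': array([[435.88930492,   0.        , 256.24145095],
       [  0.        , 435.88930492, 191.65959124],
       [  0.        ,   0.        ,   1.        ]]), 'D': array([-0.04471332,  0.        ,  0.        ,  0.        ,  0.        ]), 'rvec': array([ 0.84497476, -2.17024601,  1.40234603]), 'tvec': array([0.5174597 , 0.12612526, 0.84602892])}
side {'mtx': array([[498.19022016,   0.        , 259.69380737],
       [  0.        , 498.19022016, 191.74341773],
       [  0.        ,   0.        ,   1.        ]]), 'D': array([-0.13379237,  0.        ,  0.        ,  0.        ,  0.        ]), 'rvec': array([ 0.02802874,  2.63151676, -1.6401285 ]), 'tvec': array([ 0.49962015, -0.04516457,  1.22359645])}
wrist {'mtx': array([[323.37175523,   0.        , 251.40573103],
       [  0.        , 323.37175523, 190.63202456],
       [  0.        ,   0.        ,   1.        ]]), 'D': array([-0.04317934,  0.        ,  0.        ,  0.        ,  0.        ]), 'rvec': array([-2.84235509e+00,  8.02079689e-04,  1.44274132e-03]), 'tvec': array([-0.67486605, -0.03755516,  0.38043926])}
```

View pics/scene0.png

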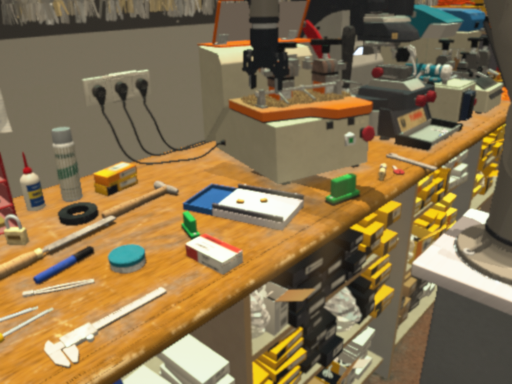

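View pics/side0.png

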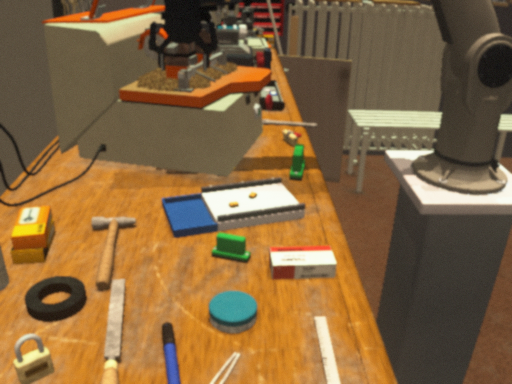

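View pics/wrist0.png

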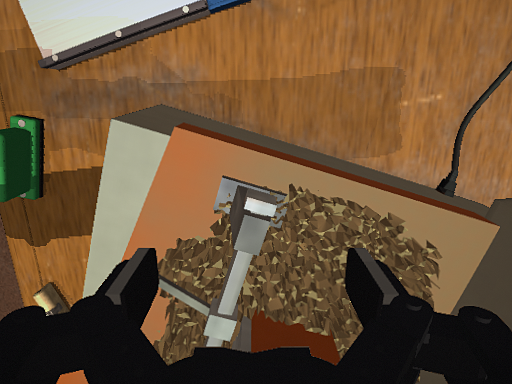

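The scene view shows the plate at about (258,205) with chips at (238,201) and (265,200). One green block is at (343,187), and a smaller look-alike at (190,225) next to the carton. The side view has the plate at (235,205) and the larger green block at (298,162). In the wrist view, the chip-filled machine is below the gripper and the scraper is at the left edge. I'll enlarge these regions to measure them.

Run:
```python
import cv2,numpy as np
s=cv2.imread("pics/scene0.png");d=cv2.imread("pics/side0.png")
a=cv2.resize(s[165:245,175:375],(800,320),interpolation=cv2.INTER_CUBIC)
b=cv2.resize(d[140:210,155:315],(640,280),interpolation=cv2.INTER_CUBIC)
m=np.zeros((600,800,3),np.uint8);m[:320]=a;m[320:,:640]=b
cv2.imwrite("pics/m1.png",m)
b=cv2.resize(d[140:280,155:315],(685,600),interpolation=cv2.INTER_CUBIC)
cv2.imwrite("pics/m2.png",b)
```

```text
(no output)
```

View pics/m1.png

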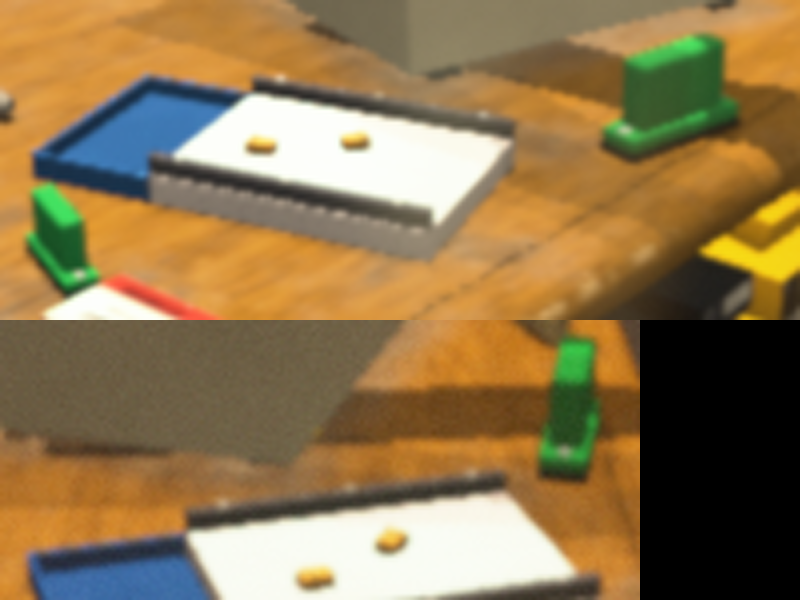

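View pics/m2.png

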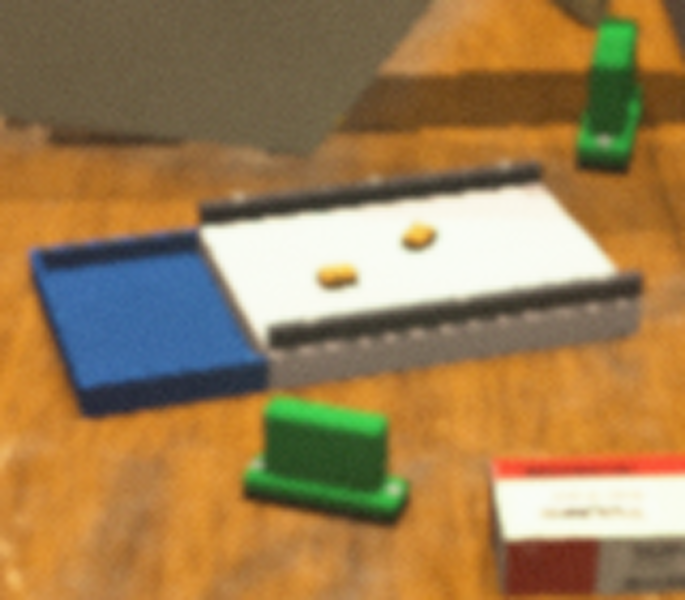

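Both views are clear. In mosaic pixels, the plate's rail and tray corners are sharp, and the chips are at scene (262,145) and (355,140), side (337,275) and (419,236). The green block by the machine is visibly larger than the one by the carton. Next I'll fit the poses.

```bash
cat > h.py <<'E'
import cv2,numpy as np,pickle
from scipy.optimize import least_squares,minimize
from bench import r
def proj(c,P): return cv2.projectPoints(np.asarray(P,float).reshape(-1,1,3),c["rvec"],c["tvec"],c["mtx"],c["D"])[0][:,0]
def T(p,P):
    c,s=np.cos(p[2]),np.sin(p[2]);P=np.asarray(P,float).reshape(-1,3)
    return P@np.array([[c,s,0],[-s,c,0],[0,0,1]])+[p[0],p[1],0]
def plane(c,uv,z):
    R=cv2.Rodrigues(c["rvec"])[0];n=cv2.undistortPoints(np.array(uv,float).reshape(-1,1,2),c["mtx"],c["D"])[:,0]
    d=np.c_[n,np.ones(len(n))]@R;o=-R.T@np.ravel(c["tvec"]);return o+d*((z-o[2])/d[:,2])[:,None]
def green(im): 
    h=cv2.cvtColor(im,cv2.COLOR_BGR2HSV);return ((h[...,0]>48)&(h[...,0]<80)&(h[...,1]>130)&(h[...,2]>30)).astype(np.uint8)
def box(a,b,z0,z1): return np.array([[x,y,z] for x in(-a,a) for y in(-b,b) for z in(z0,z1)])/1000
def render(c,p,k=1.,S=3):
    m=np.zeros((384*S,512*S),np.uint8)
    for B in(box(15,48,4,17),box(11,37,17,62)):
        q=(proj(c,T(p,B*k))+.5)*S
        cv2.fillConvexPoly(m,np.int32(np.round(cv2.convexHull(q.astype(np.float32)))),1)
    return cv2.resize(m.astype(np.float32),(512,384),interpolation=cv2.INTER_AREA)
def fit(views,p0,k=1.,d=0.01):
    def cost(p): return sum(np.abs(render(c,p,k)-g).sum()/g.sum() for c,g in views)
    best=None
    for w in np.linspace(-1.4,1.5,9) if len(p0)==2 else [p0[2]]:
        q=np.r_[p0[:2],w];s=minimize(cost,q,method="Nelder-Mead",options=dict(initial_simplex=[q,q+[d,0,0],q+[0,d,0],q+[0,0,.2]],maxiter=150))
        if best is None or s.fun<best.fun: best=s
    return best
E
python3 - <<'E'
from h import *
C={n:r.camera_info(n) for n in("scene","side","wrist")}
I={n:cv2.imread(f"pics/{n}0.png") for n in C}
m1=lambda u,v:(175+u/4-.375,165+v/4-.375)
m2=lambda u,v:(155+u/4.28-.38,140+v/4.286-.38)
L=[("scene",(-90,68,0),m1(430,258)),("scene",(174,68,18),m1(35,155)),("scene",(174,-68,18),m1(150,76)),("scene",(-90,-68,32),m1(514,122)),("scene",(90,-68,32),m1(255,78)),("scene",(90,68,0),m1(153,203)),
("side",(174,68,18),m2(83,392)),("side",(174,-68,18),m2(32,253)),("side",(-90,68,32),m2(640,275)),("side",(-90,68,0),m2(638,333)),("side",(90,68,0),m2(270,387)),("side",(90,-68,32),m2(203,207)),("side",(-90,-68,32),m2(541,165))]
f=lambda p:np.concatenate([(proj(C[n],T(p,np.array(P)/1000))[0]-q) for n,P,q in L])
s=least_squares(f,[.6,.25,0.],loss="soft_l1");print("plate",s.x,np.round(f(s.x).reshape(-1,2),1).tolist())
p=s.x
print("wrist corner",proj(C["wrist"],T(p,[[-.09,-.068,.0],[-.09,-.068,.032],[.09,-.068,.032]])))
for n,uv in(("scene",[m1(262,145),m1(355,140)]),("side",[m2(337,275),m2(419,236)])):
    w=plane(C[n],uv,.024);q=(w[:,:2]-p[:2]);c,sn=np.cos(p[2]),np.sin(p[2])
    print(n,w.round(4).tolist(),"plate frame",(q@np.array([[c,-sn],[sn,c]])).round(4).tolist())
V=[]
for n,(x0,x1,y0,y1) in dict(scene=(320,365,165,210),side=(285,310,135,185),wrist=(0,60,100,210)).items():
    g=np.zeros((384,512),np.float32);g[y0:y1,x0:x1]=green(I[n])[y0:y1,x0:x1];V.append((C[n],g));print(n,g.sum())
p0=plane(C["scene"],[(343,195)],.02)[0,:2];print("p0",p0)
for k in(1.,.85,1.15):
    b=fit(V,p0,k);print("scraper",k,b.x,b.fun)
pickle.dump((p,b.x),open("p.pkl","wb"))
E
```

```text
plate [0.52394436 0.18976015 0.30159656] [[0.1, 1.7], [-1.1, -0.4], [-0.7, -0.4], [1.0, -0.8], [0.4, -1.0], [-0.6, 0.5], [-0.2, -1.5], [-0.5, -1.1], [1.6, 0.0], [1.1, 0.6], [0.4, 1.4], [-1.1, -1.4], [-0.4, -1.5]]
wrist corner [[ 56.24766295  72.24235005]
 [ 38.36264565  70.68165926]
 [204.41284544   9.43886199]]
scene [[0.5622, 0.2143, 0.024], [0.5245, 0.1724, 0.024]] plate frame [[0.0438, 0.0121], [-0.0046, -0.0167]]
side [[0.5614, 0.214, 0.024], [0.522, 0.1726, 0.024]] plate frame [[0.0429, 0.012], [-0.0069, -0.0158]]
scene 402.0
side 300.0
wrist 3017.0
p0 [0.39890304 0.01702395]
scraper 1.0 [ 0.40975783  0.0026474  -0.1353735 ] 1.4272669553756714
scraper 0.85 [ 0.40981901 -0.00363362 -0.16509819] 1.0620615482330322
scraper 1.15 [ 0.40700192 -0.00433463 -0.14060851] 2.6398801803588867
```

Run:
```python
from h import *
C={n:r.camera_info(n) for n in("scene","side","wrist")}
I={n:cv2.imread(f"pics/{n}0.png") for n in C}
for name,R,p0 in(("A",dict(scene=(320,365,165,210),side=(285,310,135,185),wrist=(0,60,100,230)),(.41,0.)),("B",dict(scene=(175,203,205,240),side=(205,256,228,266)),None)):
    V=[]
    for n,(x0,x1,y0,y1) in R.items():
        g=np.zeros((384,512),np.float32);g[y0:y1,x0:x1]=green(I[n])[y0:y1,x0:x1];V.append((C[n],g))
    if p0 is None: p0=tuple(plane(C["side"],[(231,252)],.01)[0,:2])
    for k in (.6,.7,.75,.8,.85,.9,1.):
        b=fit(V,p0,k);print(name,k,b.x.round(4),[round(float(np.abs(render(c,b.x,k)-g).sum()/g.sum()),3) for c,g in V])
        if (name,k) in(("A",.8),("A",1.)):
            for (c,g),n in zip(V,R):
                if n!="wrist":
                    o=I[n].copy()
                else: o=I[n].copy()
                m=(render(c,b.x,k)>.5).astype(np.uint8)
                cs,_=cv2.findContours(m,0,1);cv2.drawContours(o,cs,-1,(0,0,255) if k==1 else (255,0,255),1)
                x0,x1,y0,y1=R[n];pa=15
                cr=o[max(0,y0-pa):y1+pa,max(0,x0-pa):x1+pa];cv2.imwrite(f"pics/c_{n}_{k}.png",cv2.resize(cr,(260,290),interpolation=cv2.INTER_NEAREST))
cv2.imwrite("pics/m3.png",np.vstack([np.hstack([cv2.imread(f"pics/c_{n}_{k}.png") for n in C]) for k in(.8,1.)]))
```

```text
A 0.6 [ 0.4075 -0.0159  0.0259] [0.595, 0.506, 0.543]
A 0.7 [ 0.409  -0.0085 -0.2001] [0.671, 0.369, 0.321]
A 0.75 [ 0.4096 -0.0068 -0.1768] [0.664, 0.29, 0.28]
A 0.8 [ 0.4093 -0.0045 -0.1647] [0.667, 0.238, 0.219]
A 0.85 [ 0.4099 -0.0035 -0.1664] [0.663, 0.201, 0.194]
A 0.9 [ 0.4105 -0.0005 -0.1518] [0.672, 0.23, 0.156]
A 1.0 [ 0.4106  0.0028 -0.1309] [0.87, 0.414, 0.153]
B 0.6 [0.567  0.3651 1.2   ] [0.214, 0.227]
B 0.7 [0.5678 0.3663 1.0819] [0.328, 0.425]
B 0.75 [0.5694 0.3651 1.0445] [0.444, 0.612]
B 0.8 [0.5702 0.3655 0.9324] [0.587, 0.801]
B 0.85 [0.5721 0.3639 0.9346] [0.687, 1.015]
B 0.9 [0.5754 0.3608 0.955 ] [0.823, 1.262]
B 1.0 [0.5794 0.3566 0.928 ] [1.144, 1.776]
```

View pics/m3.png

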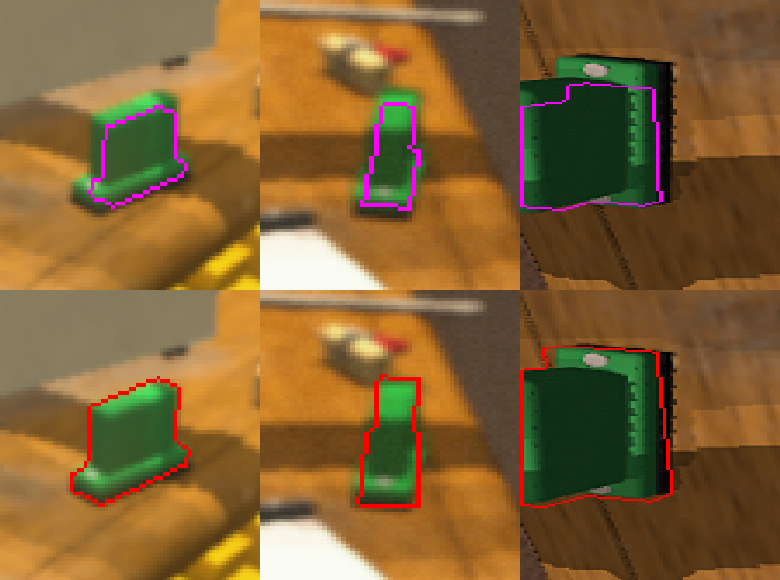

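The larger block by the machine matches the full-size outline (red) in all three views, and the other one scales to about 0.6, so this is the right scraper. My colour mask missed its dark faces, so I'll refine the fit and locate the machine's corner.

Run:
```python
from h import *
C={n:r.camera_info(n) for n in("scene","side","wrist")}
V=[]
for n,(x0,x1,y0,y1) in dict(scene=(320,365,165,210),side=(285,310,135,185),wrist=(0,60,100,230)).items():
    I=cv2.imread(f"pics/{n}0.png").astype(float);g=np.zeros((384,512),np.float32)
    g[y0:y1,x0:x1]=((I[...,1]>1.15*I[...,2])&(I[...,1]>1.15*I[...,0]))[y0:y1,x0:x1];V.append((C[n],g))
for k in(.9,.95,1.,1.05):
    b=fit(V,(.41,.003,-.1),k);print(k,b.x,b.fun,[round(float(np.abs(render(c,b.x,k)-g).sum()/g.sum()),3) for c,g in V])
for k in(1.,):
  for v in V: print(fit([v],(.41,.003,-.1),k).x)
print("machine corner",plane(C["scene"],[(175+440/4,165+72/4)],0),plane(C["side"],[(155+310/4.28,140+152/4.286)],0))
```

```text
0.9 [ 4.10733585e-01  2.96267034e-04 -1.70712029e-01] 0.4083293378353119 [0.141, 0.136, 0.131]
0.95 [ 0.41060938  0.00257627 -0.16925869] 0.3597657382488251 [0.137, 0.135, 0.088]
1.0 [ 0.40982731  0.00272327 -0.13700794] 0.5137417316436768 [0.188, 0.217, 0.109]
1.05 [ 0.40948413  0.00131612 -0.14074624] 0.7822964191436768 [0.313, 0.297, 0.173]
[ 0.41284085 -0.00194072 -0.04715113]
[ 0.41098981  0.0045272  -0.16478124]
[ 0.40809196  0.0035771  -0.18897349]
machine corner [[0.58841531 0.01421898 0.        ]] [[ 5.77347561e-01  2.32217163e-02 -5.55111512e-17]]
```

Request:
step_arm:
  moves:
    - {"dy":-30}
    - {"dy":-40}
    - {"dy":-40}
    - {"dy":-40}
    - {"dy":-40}
    - {"dy":-35}
    - {"dy":-20,"rz":3}
    - {"dx":3,"rz":6}
    - {}
    - {}

```text
invalid input at $.moves[0]: expected keys rx, ry, rz, dx, dy, dz, gripper
```

Run:
```python
from h import *
o=r.get_obs();c=r.camera_info("wrist");I=r.grab_frame("wrist");print({k:np.round(o[k],4) for k in("clock","joints","tcp_pos","orientation")})
R=cv2.Rodrigues(np.array(o["orientation"]))[0];print(R.round(3))
m=(render(c,(.4105,.003,-.155))>.5).astype(np.uint8);cs,_=cv2.findContours(m,0,1);cv2.drawContours(I,cs,-1,(0,0,255),1);cv2.imwrite("pics/w1.png",I)
```

```text
{'clock': np.float64(0.15), 'joints': array([-0.1081,  0.4776,  0.0224,  1.5562, -0.0115,  1.1093, -0.0831]), 'tcp_pos': array([ 0.6746, -0.    ,  0.2525]), 'orientation': array([-2.2207e+00, -2.2208e+00,  1.7000e-03])}
[[-0.     1.    -0.001]
 [ 1.     0.    -0.   ]
 [-0.    -0.001 -1.   ]]
```

View pics/w1.png

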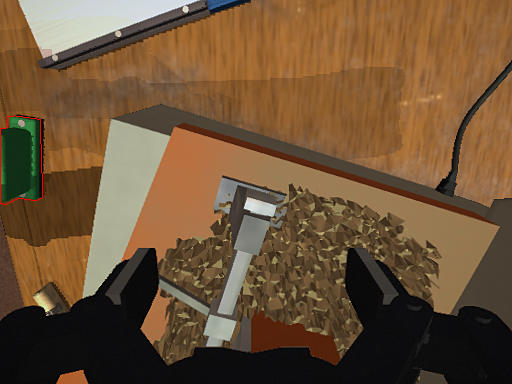

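The call was refused because each row needs every key, so the arm hasn't moved. The view is unchanged, with the fitted outline on the scraper at (22,158). I'll resend with full rows.

Request:
step_arm:
  moves:
    - {"rx":0,"ry":0,"rz":0,"dx":0,"dy":-30,"dz":0,"gripper":1}
    - {"rx":0,"ry":0,"rz":0,"dx":0,"dy":-40,"dz":0,"gripper":1}
    - {"rx":0,"ry":0,"rz":0,"dx":0,"dy":-40,"dz":0,"gripper":1}
    - {"rx":0,"ry":0,"rz":0,"dx":0,"dy":-40,"dz":0,"gripper":1}
    - {"rx":0,"ry":0,"rz":0,"dx":0,"dy":-40,"dz":0,"gripper":1}
    - {"rx":0,"ry":0,"rz":0,"dx":0,"dy":-40,"dz":0,"gripper":1}
    - {"rx":0,"ry":0,"rz":0,"dx":0,"dy":-34,"dz":0,"gripper":1}
    - {"rx":0,"ry":0,"rz":9,"dx":3,"dy":0,"dz":0,"gripper":1}
    - {"rx":0,"ry":0,"rz":0,"dx":0,"dy":0,"dz":0,"gripper":1}
    - {"rx":0,"ry":0,"rz":0,"dx":0,"dy":0,"dz":0,"gripper":1}

```text
clock: 1.45
tcp_pos: [0.4114, 0.003, 0.2533]
orientation: [2.386, 2.044, 0.0]
contact_force: [-1.3, 0.1, -0.4]
grip_width: 0.0847
gripper_force: 0.0
```

Run:
```python
from h import *
o=r.get_obs();c=r.camera_info("wrist");I=r.grab_frame("wrist");print({k:np.round(o[k],4) for k in("clock","joints","tcp_pos","orientation")})
R=cv2.Rodrigues(np.array(o["orientation"]))[0];print(R.round(3))
cv2.imwrite("pics/w2raw.png",I)
J=I.astype(float);g=((J[...,1]>1.15*J[...,2])&(J[...,1]>1.15*J[...,0])).astype(np.float32)
b=fit([(c,g)],(.4105,.003,-.155));print(b.x,b.fun,g.sum())
m=(render(c,b.x)>.5).astype(np.uint8);cs,_=cv2.findContours(m,0,1);cv2.drawContours(I,cs,-1,(0,0,255),1);cv2.imwrite("pics/w2.png",I)
```

```text
{'clock': np.float64(1.45), 'joints': array([-1.3960e-01,  3.5900e-02, -2.0000e-02,  2.1435e+00,  9.0000e-04,
        9.6200e-01, -3.1440e-01]), 'tcp_pos': array([0.4114, 0.003 , 0.2533]), 'orientation': array([2.3859e+00, 2.0436e+00, 3.0000e-04])}
[[ 0.154  0.988  0.   ]
 [ 0.988 -0.154  0.   ]
 [ 0.     0.    -1.   ]]
[ 0.41119494  0.00405805 -0.1918003 ] 0.09741853922605515 2264.0
```

View pics/w2.png

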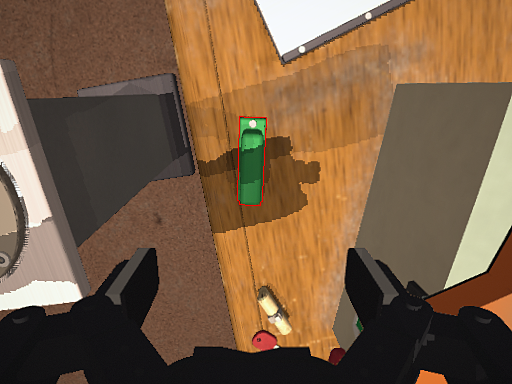

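The wrist view has the outline tight on the scraper at (252,160), and the machine wall is well to its right. I'll turn 2° more and descend.

Request:
step_arm:
  moves:
    - {"rx":0,"ry":0,"rz":2,"dx":1,"dy":0,"dz":20,"gripper":1}
    - {"rx":0,"ry":0,"rz":0,"dx":0,"dy":0,"dz":35,"gripper":1}
    - {"rx":0,"ry":0,"rz":0,"dx":0,"dy":0,"dz":35,"gripper":1}
    - {"rx":0,"ry":0,"rz":0,"dx":0,"dy":0,"dz":30,"gripper":1}
    - {"rx":0,"ry":0,"rz":0,"dx":0,"dy":0,"dz":0,"gripper":1}
    - {"rx":0,"ry":0,"rz":0,"dx":0,"dy":0,"dz":0,"gripper":1}

```text
clock: 2.25
tcp_pos: [0.4119, 0.004, 0.134]
orientation: [2.423, 1.999, 0.001]
contact_force: [1.2, -0.4, 0.8]
grip_width: 0.0854
gripper_force: 0.0
```

Run:
```python
from h import *
o=r.get_obs();print({k:np.round(o[k],4) for k in("clock","joints","tcp_pos","orientation")})
```

```text
{'clock': np.float64(2.25), 'joints': array([-0.142 ,  0.2257, -0.0218,  2.2651,  0.0081,  0.65  , -0.3612]), 'tcp_pos': array([0.4119, 0.004 , 0.134 ]), 'orientation': array([2.4233e+00, 1.9986e+00, 1.1000e-03])}
```

Request:
step_arm:
  moves:
    - {"rx":0,"ry":0,"rz":0,"dx":0,"dy":-1,"dz":25,"gripper":1}
    - {"rx":0,"ry":0,"rz":0,"dx":0,"dy":0,"dz":25,"gripper":1}
    - {"rx":0,"ry":0,"rz":0,"dx":0,"dy":0,"dz":20,"gripper":1}
    - {"rx":0,"ry":0,"rz":0,"dx":0,"dy":0,"dz":15,"gripper":1}
    - {"rx":0,"ry":0,"rz":0,"dx":0,"dy":0,"dz":0,"gripper":1}
    - {"rx":0,"ry":0,"rz":0,"dx":0,"dy":0,"dz":0,"gripper":1}

```text
clock: 3.0
tcp_pos: [0.4112, 0.0043, 0.0494]
orientation: [2.423, 1.998, 0.003]
contact_force: [0.6, 0.0, 0.7]
grip_width: 0.0853
gripper_force: 0.0
```

Run:
```python
from h import *
o=r.get_obs();print({k:np.round(o[k],4) for k in("clock","joints","tcp_pos","orientation","contact_force")})
```

```text
{'clock': np.float64(3.0), 'joints': array([-0.1446,  0.4028, -0.0208,  2.3157,  0.0201,  0.4211, -0.374 ]), 'tcp_pos': array([0.4112, 0.0043, 0.0494]), 'orientation': array([2.4233, 1.9976, 0.0028]), 'contact_force': array([0.6199, 0.046 , 0.68  ])}
```

Reached, with no contact. Closing now.

Request:
step_arm:
  moves:
    - {"rx":0,"ry":0,"rz":0,"dx":0,"dy":0,"dz":0,"gripper":-1}
    - {"rx":0,"ry":0,"rz":0,"dx":0,"dy":0,"dz":0,"gripper":-1}
    - {"rx":0,"ry":0,"rz":0,"dx":0,"dy":0,"dz":0,"gripper":-1}
    - {"rx":0,"ry":0,"rz":0,"dx":0,"dy":0,"dz":0,"gripper":-1}
    - {"rx":0,"ry":0,"rz":0,"dx":0,"dy":0,"dz":0,"gripper":-1}
    - {"rx":0,"ry":0,"rz":0,"dx":0,"dy":0,"dz":0,"gripper":-1}
    - {"rx":0,"ry":0,"rz":0,"dx":0,"dy":0,"dz":0,"gripper":-1}
    - {"rx":0,"ry":0,"rz":0,"dx":0,"dy":0,"dz":0,"gripper":-1}
  grip_force: 60

```text
clock: 4.0
tcp_pos: [0.4104, 0.0042, 0.0485]
orientation: [2.424, 1.998, 0.0]
contact_force: [-0.5, -0.9, 5.7]
grip_width: 0.0213
gripper_force: 59.8
```

Request:
step_arm:
  moves:
    - {"rx":0,"ry":0,"rz":0,"dx":0,"dy":0,"dz":-15,"gripper":-1}
    - {"rx":0,"ry":0,"rz":0,"dx":0,"dy":0,"dz":-30,"gripper":-1}
    - {"rx":0,"ry":0,"rz":-7,"dx":0,"dy":0,"dz":-30,"gripper":-1}
    - {"rx":0,"ry":0,"rz":-7.3,"dx":0,"dy":10,"dz":0,"gripper":-1}
    - {"rx":0,"ry":0,"rz":-7,"dx":0,"dy":10,"dz":0,"gripper":-1}
    - {"rx":0,"ry":0,"rz":-7,"dx":0,"dy":10,"dz":0,"gripper":-1}
    - {"rx":0,"ry":0,"rz":0,"dx":0,"dy":0,"dz":0,"gripper":-1}
    - {"rx":0,"ry":0,"rz":0,"dx":0,"dy":0,"dz":0,"gripper":-1}

```text
clock: 5.0
tcp_pos: [0.4392, 0.0057, 0.1229]
orientation: [-1.865, -2.527, 0.001]
contact_force: [-0.5, 0.6, -1.3]
grip_width: 0.0213
gripper_force: 59.1
```

```bash
cat > t.py <<'E'
import sys
from h import *
o=r.get_obs();P=np.array(o["tcp_pos"]);R=cv2.Rodrigues(np.array(o["orientation"]))[0]
pl=(.52394,.18976,.30160);X,Y,Z=map(float,sys.argv[1:4])
t=T(pl,[[X,Y,Z]])[0]
print("clock",o["clock"],"J",np.round(o["joints"],3),"P",P.round(4),"yaw",np.arctan2(R[1,1],R[0,1]),"tilt",R[:,2].round(4),"F",o["contact_force"].round(1))
print("tool delta mm",(R.T@(t-P)*1000).round(1),"cw yaw deg to plate",np.degrees(np.arctan2(R[1,1],R[0,1])-pl[2]).round(2))
c,s=np.cos(pl[2]),np.sin(pl[2]);print("plate frame",np.array([[c,s],[-s,c]])@(P[:2]-pl[:2]))
E
python3 t.py -.05 0 .1235
```

```text
clock 5.0 J [-0.049  0.29  -0.122  2.208  0.058  0.648  0.088] P [0.4392 0.0057 0.1229] yaw 0.2994783662005563 tilt [-1.3e-03 -2.0e-04 -1.0e+00] F [-0.5  0.6 -1.3]
tool delta mm [150.8  85.3  -0.6] cw yaw deg to plate -0.12
plate frame [-0.13563187 -0.15057685]
```

Request:
step_arm:
  moves:
    - {"rx":0,"ry":0,"rz":-0.1,"dx":20,"dy":10,"dz":0,"gripper":-1}
    - {"rx":0,"ry":0,"rz":0,"dx":30,"dy":18,"dz":0,"gripper":-1}
    - {"rx":0,"ry":0,"rz":0,"dx":35,"dy":20,"dz":0,"gripper":-1}
    - {"rx":0,"ry":0,"rz":0,"dx":35,"dy":20,"dz":0,"gripper":-1}
    - {"rx":0,"ry":0,"rz":0,"dx":31,"dy":17,"dz":0,"gripper":-1}
    - {"rx":0,"ry":0,"rz":0,"dx":0,"dy":0,"dz":0,"gripper":-1}
    - {"rx":0,"ry":0,"rz":0,"dx":0,"dy":0,"dz":0,"gripper":-1}

```text
clock: 5.88
tcp_pos: [0.4753, 0.1745, 0.1229]
orientation: [-1.861, -2.531, 0.002]
contact_force: [-0.4, -0.4, -1.9]
grip_width: 0.0212
gripper_force: 59.0
```

```bash
python3 t.py -.05 0 .0755
python3 - <<'E'
from h import *
pl=(.52394,.18976,.30160)
out=[]
for n in("wrist","scene"):
    c=r.camera_info(n);I=r.grab_frame(n);k=1 if n=="wrist" else 4
    x0,y0,w,h=(0,0,512,384) if k==1 else (185,150,130,80)
    I=cv2.resize(I[y0:y0+h,x0:x0+w],None,fx=k,fy=k,interpolation=cv2.INTER_CUBIC)
    for Q in([(-90,-60,32),(90,-60,32),(90,-68,32),(-90,-68,32)],[(-90,60,32),(90,60,32),(90,68,32),(-90,68,32)],[(90,-68,18),(174,-68,18),(174,68,18),(90,68,18)]):
        q=(proj(c,T(pl,np.array(Q)/1000))-[x0,y0])*k
        cv2.polylines(I,[np.int32(q)],True,(0,0,255),1)
    out.append(I)
w=max(i.shape[1] for i in out);out=[cv2.copyMakeBorder(i,0,0,0,w-i.shape[1],0) for i in out]
M=np.vstack(out);s=600/M.shape[0];cv2.imwrite("pics/m4.png",cv2.resize(M,None,fx=s,fy=s,interpolation=cv2.INTER_AREA));print(M.shape,s)
E
```

```text
clock 5.875 J [-0.34   0.384 -0.164  2.059  0.095  0.708 -0.261] P [0.4753 0.1745 0.1229] yaw 0.30263752541662464 tilt [-0.0011 -0.0011 -1.    ] F [-0.4 -0.4 -1.9]
tool delta mm [ 0.2  1.1 47.4] cw yaw deg to plate 0.06
plate frame [-0.05103023 -0.00013525]
(704, 520, 3) 0.8522727272727273
```

View pics/m4.png

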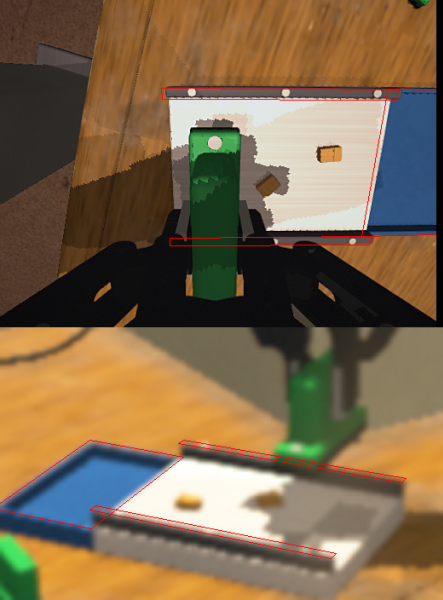

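The wrist overlay agrees with the rails and tray edge to within a couple of mm. The held scraper (215,210) is centred in the channel, with both chips ahead of it at (268,185) and (330,153). Lowering onto the plate.

Request:
step_arm:
  moves:
    - {"rx":0,"ry":0,"rz":0,"dx":0,"dy":0,"dz":15,"gripper":-1}
    - {"rx":0,"ry":0,"rz":0,"dx":0,"dy":0,"dz":20,"gripper":-1}
    - {"rx":0,"ry":0,"rz":0,"dx":0,"dy":0,"dz":12,"gripper":-1}
    - {"rx":0,"ry":0,"rz":0,"dx":0,"dy":0,"dz":4,"gripper":-1}
    - {"rx":0,"ry":0,"rz":0,"dx":0,"dy":0,"dz":2,"gripper":-1}
    - {"rx":0,"ry":0,"rz":0,"dx":0,"dy":0,"dz":0,"gripper":-1}
    - {"rx":0,"ry":0,"rz":0,"dx":0,"dy":0,"dz":0,"gripper":-1}

```text
clock: 6.85
tcp_pos: [0.4763, 0.1755, 0.0707]
orientation: [1.86, 2.531, 0.001]
contact_force: [0.4, 0.1, -1.7]
grip_width: 0.0209
gripper_force: 59.0
```

```bash
python3 t.py .1 0 .0685
```

```text
clock 6.85 J [-0.354  0.472 -0.15   2.085  0.122  0.592 -0.285] P [0.4763 0.1755 0.0707] yaw 0.30361740163048767 tilt [ 8.e-04  4.e-04 -1.e+00] F [ 0.4  0.1 -1.7]
tool delta mm [ -0.8 149.7   2.4] cw yaw deg to plate 0.12
plate frame [-0.04970991  0.00054151]
```

Request:
step_arm:
  moves:
    - {"rx":0,"ry":0,"rz":0,"dx":0,"dy":0,"dz":1,"gripper":-1}
    - {"rx":0,"ry":0,"rz":0,"dx":0,"dy":0,"dz":1,"gripper":-1}
    - {"rx":0,"ry":0,"rz":0,"dx":0,"dy":0,"dz":0,"gripper":-1}
    - {"rx":0,"ry":0,"rz":0,"dx":0,"dy":0,"dz":0,"gripper":-1}

```text
clock: 7.35
tcp_pos: [0.4761, 0.1754, 0.0685]
orientation: [1.86, 2.532, 0.0]
contact_force: [-1.4, -0.4, 3.7]
grip_width: 0.0213
gripper_force: 59.6
```

Light contact of about 5 N. Wiping.

Request:
step_arm:
  moves:
    - {"rx":0,"ry":0,"rz":0,"dx":0,"dy":5,"dz":0,"gripper":-1}
    - {"rx":0,"ry":0,"rz":0,"dx":0,"dy":8,"dz":0,"gripper":-1}
    - {"rx":0,"ry":0,"rz":0,"dx":0,"dy":8,"dz":0,"gripper":-1}
    - {"rx":0,"ry":0,"rz":0,"dx":0,"dy":8,"dz":0,"gripper":-1}
    - {"rx":0,"ry":0,"rz":0,"dx":0,"dy":8,"dz":0,"gripper":-1}
    - {"rx":0,"ry":0,"rz":0,"dx":0,"dy":8,"dz":0,"gripper":-1}
    - {"rx":0,"ry":0,"rz":0,"dx":0,"dy":8,"dz":0,"gripper":-1}
    - {"rx":0,"ry":0,"rz":0,"dx":0,"dy":8,"dz":0,"gripper":-1}
    - {"rx":0,"ry":0,"rz":0,"dx":0,"dy":8,"dz":0,"gripper":-1}
    - {"rx":0,"ry":0,"rz":0,"dx":0,"dy":8,"dz":0,"gripper":-1}
    - {"rx":0,"ry":0,"rz":0,"dx":0,"dy":8,"dz":0,"gripper":-1}
    - {"rx":0,"ry":0,"rz":0,"dx":0,"dy":0,"dz":0,"gripper":-1}

```text
clock: 8.85
tcp_pos: [0.557, 0.2008, 0.0685]
orientation: [-1.86, -2.532, 0.001]
contact_force: [-2.2, -0.2, 5.5]
grip_width: 0.0216
gripper_force: 60.4
```

```bash
python3 t.py .1 0 .0685
```

```text
clock 8.85 J [-0.344  0.577 -0.141  1.886  0.121  0.688 -0.252] P [0.557  0.2008 0.0685] yaw 0.3036452011482517 tilt [-5.e-04 -1.e-04 -1.e+00] F [-2.2 -0.2  5.5]
tool delta mm [-0.9 65.1 -0.1] cw yaw deg to plate 0.12
plate frame [0.03489122 0.00075883]
```

Request:
step_arm:
  moves:
    - {"rx":0,"ry":0,"rz":0,"dx":0,"dy":5,"dz":0,"gripper":-1}
    - {"rx":0,"ry":0,"rz":0,"dx":0,"dy":6,"dz":0,"gripper":-1}
    - {"rx":0,"ry":0,"rz":0,"dx":0,"dy":6,"dz":0,"gripper":-1}
    - {"rx":0,"ry":0,"rz":0,"dx":0,"dy":6,"dz":0,"gripper":-1}
    - {"rx":0,"ry":0,"rz":0,"dx":0,"dy":6,"dz":0,"gripper":-1}
    - {"rx":0,"ry":0,"rz":0,"dx":0,"dy":6,"dz":0,"gripper":-1}
    - {"rx":0,"ry":0,"rz":0,"dx":0,"dy":6,"dz":0,"gripper":-1}
    - {"rx":0,"ry":0,"rz":0,"dx":0,"dy":6,"dz":0,"gripper":-1}
    - {"rx":0,"ry":0,"rz":0,"dx":0,"dy":6,"dz":0,"gripper":-1}
    - {"rx":0,"ry":0,"rz":0,"dx":0,"dy":6,"dz":0,"gripper":-1}
    - {"rx":0,"ry":0,"rz":0,"dx":0,"dy":6,"dz":0,"gripper":-1}
    - {"rx":0,"ry":0,"rz":0,"dx":0,"dy":5,"dz":0,"gripper":-1}
    - {"rx":0,"ry":0,"rz":0,"dx":0,"dy":0,"dz":0,"gripper":-1}
    - {"rx":0,"ry":0,"rz":0,"dx":0,"dy":0,"dz":0,"gripper":-1}

```text
clock: 10.6
tcp_pos: [0.6241, 0.2217, 0.0684]
orientation: [1.86, 2.532, 0.001]
contact_force: [-1.1, -0.1, 2.9]
grip_width: 0.0208
gripper_force: 60.0
```

```bash
python3 t.py .1 0 .0685
```

```text
clock 10.6 J [-0.341  0.665 -0.134  1.71   0.118  0.774 -0.227] P [0.6241 0.2217 0.0684] yaw 0.3036299531110269 tilt [ 6.e-04  1.e-04 -1.e+00] F [-1.1 -0.1  2.9]
tool delta mm [-0.7 -5.1 -0.1] cw yaw deg to plate 0.12
plate frame [0.10512712 0.00072159]
```

Request:
step_arm:
  moves:
    - {"rx":0,"ry":0,"rz":0,"dx":0,"dy":0,"dz":-10,"gripper":-1}
    - {"rx":0,"ry":0,"rz":0,"dx":0,"dy":0,"dz":-25,"gripper":-1}
    - {"rx":0,"ry":0,"rz":0,"dx":0,"dy":-20,"dz":-25,"gripper":-1}
    - {"rx":0,"ry":0,"rz":0,"dx":0,"dy":-40,"dz":0,"gripper":-1}
    - {"rx":0,"ry":0,"rz":0,"dx":0,"dy":-40,"dz":0,"gripper":-1}
    - {"rx":0,"ry":0,"rz":0,"dx":0,"dy":-40,"dz":0,"gripper":-1}
    - {"rx":0,"ry":0,"rz":0,"dx":0,"dy":0,"dz":0,"gripper":-1}

```text
clock: 11.48
tcp_pos: [0.4873, 0.1786, 0.1283]
orientation: [-1.859, -2.532, 0.004]
contact_force: [0.5, -0.0, -2.3]
grip_width: 0.0216
gripper_force: 59.4
```

```bash
python3 t.py .1 0 .0685
python3 - <<'E'
from h import *
a=r.grab_frame("wrist");s=r.grab_frame("side");q=r.grab_frame("scene")
b=cv2.resize(s[170:250,150:310],(512,256),interpolation=cv2.INTER_CUBIC)
cv2.imwrite("pics/m5.png",cv2.resize(np.vstack([a,b]),None,fx=.93,fy=.93,interpolation=cv2.INTER_AREA))
E
```

```text
clock 11.475 J [-0.335  0.394 -0.167  2.025  0.096  0.733 -0.256] P [0.4873 0.1786 0.1283] yaw 0.3042544262904845 tilt [-0.0023 -0.0014 -1.    ] F [ 0.5 -0.  -2.3]
tool delta mm [ -0.6 138.4  59.4] cw yaw deg to plate 0.15
plate frame [-0.03828039  0.00026153]
```

View pics/m5.png

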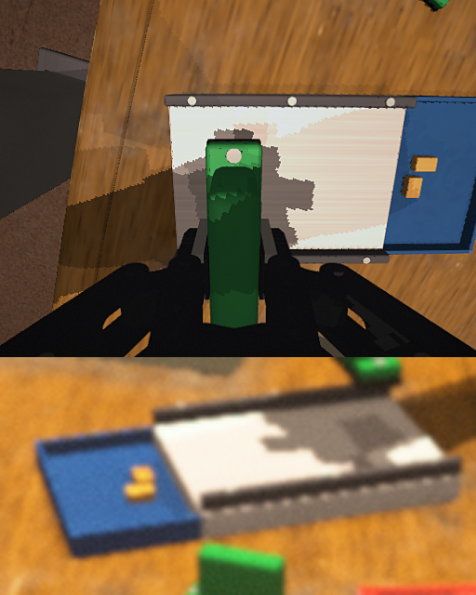

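Both offcuts are in the blue tray, at (425,163) and (413,187) in the wrist view, and the plate is clear. I'll take the scraper back to the bare worktop near where it stood.

Request:
step_arm:
  moves:
    - {"rx":0,"ry":0,"rz":0,"dx":-20,"dy":-15,"dz":0,"gripper":-1}
    - {"rx":0,"ry":0,"rz":0,"dx":-35,"dy":-25,"dz":0,"gripper":-1}
    - {"rx":0,"ry":0,"rz":0,"dx":-35,"dy":-25,"dz":0,"gripper":-1}
    - {"rx":0,"ry":0,"rz":0,"dx":-34,"dy":-25,"dz":0,"gripper":-1}
    - {"rx":0,"ry":0,"rz":0,"dx":-20,"dy":-15,"dz":0,"gripper":-1}
    - {"rx":0,"ry":0,"rz":0,"dx":0,"dy":0,"dz":15,"gripper":-1}
    - {"rx":0,"ry":0,"rz":0,"dx":0,"dy":0,"dz":25,"gripper":-1}
    - {"rx":0,"ry":0,"rz":0,"dx":0,"dy":0,"dz":20,"gripper":-1}
    - {"rx":0,"ry":0,"rz":0,"dx":0,"dy":0,"dz":12,"gripper":-1}
    - {"rx":0,"ry":0,"rz":0,"dx":0,"dy":0,"dz":3,"gripper":-1}
    - {"rx":0,"ry":0,"rz":0,"dx":0,"dy":0,"dz":0,"gripper":-1}
    - {"rx":0,"ry":0,"rz":0,"dx":0,"dy":0,"dz":0,"gripper":-1}

```text
clock: 13.12
tcp_pos: [0.4337, 0.0111, 0.0539]
orientation: [1.859, 2.531, 0.001]
contact_force: [0.5, 0.8, -0.9]
grip_width: 0.0218
gripper_force: 59.4
```

```bash
python3 t.py -.1 -.15 .0485
```

```text
clock 13.125 J [-0.074  0.419 -0.112  2.259  0.102  0.467  0.036] P [0.4337 0.0111 0.0539] yaw 0.30363450151987503 tilt [ 1.2e-03  1.0e-04 -1.0e+00] F [ 0.5  0.8 -0.9]
tool delta mm [-6.3 39.2  5.4] cw yaw deg to plate 0.12
plate frame [-0.13926055 -0.14381279]
```

Request:
step_arm:
  moves:
    - {"rx":0,"ry":0,"rz":0,"dx":0,"dy":0,"dz":2,"gripper":-1}
    - {"rx":0,"ry":0,"rz":0,"dx":0,"dy":0,"dz":2,"gripper":-1}
    - {"rx":0,"ry":0,"rz":0,"dx":0,"dy":0,"dz":1.5,"gripper":-1}
    - {"rx":0,"ry":0,"rz":0,"dx":0,"dy":0,"dz":0,"gripper":-1}
    - {"rx":0,"ry":0,"rz":0,"dx":0,"dy":0,"dz":0,"gripper":-1}
    - {"rx":0,"ry":0,"rz":0,"dx":0,"dy":0,"dz":0,"gripper":-1}

```text
clock: 13.88
tcp_pos: [0.4332, 0.0111, 0.0484]
orientation: [1.86, 2.532, 0.0]
contact_force: [-3.6, 1.0, 9.7]
grip_width: 0.0213
gripper_force: 60.9
```

Contact with the table. I'll open, wait for the fingers, then rise straight up.

Request:
step_arm:
  moves:
    - {"rx":0,"ry":0,"rz":0,"dx":0,"dy":0,"dz":0,"gripper":1}
    - {"rx":0,"ry":0,"rz":0,"dx":0,"dy":0,"dz":0,"gripper":1}
    - {"rx":0,"ry":0,"rz":0,"dx":0,"dy":0,"dz":0,"gripper":1}
    - {"rx":0,"ry":0,"rz":0,"dx":0,"dy":0,"dz":0,"gripper":1}
    - {"rx":0,"ry":0,"rz":0,"dx":0,"dy":0,"dz":0,"gripper":1}
    - {"rx":0,"ry":0,"rz":0,"dx":0,"dy":0,"dz":0,"gripper":1}
    - {"rx":0,"ry":0,"rz":0,"dx":0,"dy":0,"dz":0,"gripper":1}
    - {"rx":0,"ry":0,"rz":0,"dx":0,"dy":0,"dz":-10,"gripper":1}
    - {"rx":0,"ry":0,"rz":0,"dx":0,"dy":0,"dz":-25,"gripper":1}
    - {"rx":0,"ry":0,"rz":0,"dx":0,"dy":0,"dz":-30,"gripper":1}
    - {"rx":0,"ry":0,"rz":0,"dx":0,"dy":0,"dz":-35,"gripper":1}
    - {"rx":0,"ry":0,"rz":0,"dx":0,"dy":0,"dz":-35,"gripper":1}
    - {"rx":0,"ry":0,"rz":0,"dx":0,"dy":0,"dz":-30,"gripper":1}
    - {"rx":0,"ry":0,"rz":0,"dx":0,"dy":0,"dz":0,"gripper":1}
    - {"rx":0,"ry":0,"rz":0,"dx":0,"dy":0,"dz":0,"gripper":1}

```text
clock: 15.75
tcp_pos: [0.4327, 0.011, 0.2127]
orientation: [-1.86, -2.532, 0.0]
contact_force: [-0.9, 0.2, -0.2]
grip_width: 0.0855
gripper_force: 0.0
```

Run:
```python
from h import *
V=[]
for n in("wrist","scene"):
    c=r.camera_info(n);I=r.grab_frame(n).astype(float);g=((I[...,1]>1.15*I[...,2])&(I[...,1]>1.15*I[...,0]))
    m=render(c,(.4335,.011,.303));k=cv2.dilate(m,np.ones((25,25)));g=(g&(k>0)).astype(np.float32)
    b=fit([(c,g)],(.4335,.011,.303));print(n,b.x,b.fun,g.sum())
    if n=="wrist": w=I
cv2.imwrite("pics/m6.png",np.uint8(w))
```

```text
wrist [0.43379792 0.01081117 0.30212818] 0.07118363678455353 2819.0
scene [0.43614251 0.00687    0.38418082] 0.192592591047287 420.0
```

View pics/m6.png

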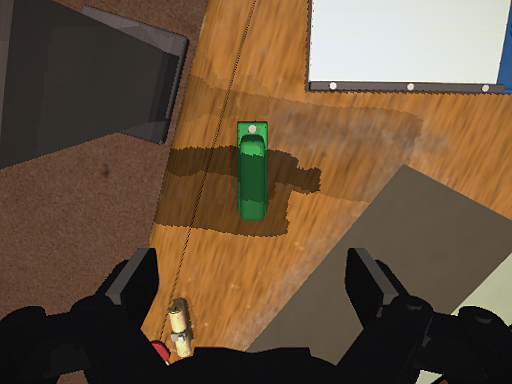

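The scraper stands upright on the bare worktop at (252,170), released, and the gripper is clear of everything.

```bash
python3 -c "
from bench import r
print(r.hand_in())"
```

```text
the job is handed in; nothing more can be done
None
```

The job is handed in: both offcuts were wiped into the blue tray with the scraper, which now stands upright and released on the bare worktop, at about 16 s of the 48 s allowed.

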